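# Lock the vial holder's foot to the clamp rail with a T-head stud

### The arm

A 6-joint arm with a two-finger parallel gripper is mounted at the origin on a cart in front of the work surface, level with it; the furniture and walls round the work are solid. World frame = base frame: x ahead of the robot, y to its left, z up, the work surface at z = 0. Lengths are in m, angles in degrees, forces in N, time in s.
With the tool pointing down it reaches from about 0.35 to 0.875 m from the base axis. Payload 4.2 kg.
Tool frame: the origin (TCP) lies on the front face of the gripper's body, between the roots of the fingers; the fingertips stand 70 mm ahead of it and the grasp point (between the pads) lies 51 mm ahead of it; x points along the fingers, y is the direction in which the jaws open and shut, and the axes are right-handed (so a half turn about x gives the same grasp; the last joint's range is limited). The gripper opens to 87 mm and grips with 3 to 60 N. Pads are 19 mm wide; open, the fingers measure 117 mm over their backs; the gripper's body (75 mm by 190 mm) begins 51 mm behind the grasp point.
Start: joints at [85.061, 22.042, 0.453, 0, -68.411, -14.817], TCP at [0.211, 0.588, 0.292] pointing down, gripper open.
Joint ranges: [-179.83, 179.83], [-69.29, 118.12], [-61.27, 80.66], [-181.25, 117.63], [-171.15, -9.14], [-177.46, 177.46]. Speed limits (degrees/s): [159.86, 159.86, 180, 180, 180, 180].

### API

Orientations are given as a 3x3 rotation matrix whose columns are the frame's x, y, z axes.
In Python, from station import r, viewer, spotter gives the robot as it stands.
- The arm moves only by the tool move_arm, never from a script. Its argument "series" is a list that holds one entry, the list of rows, each a list of 7 numbers: the turn, a rotation vector about the world's x, y, z scaled (see below), then the shift along the world's x, y, z scaled (see below), then the opening, from 0 (shut) to 1 (fully open). A call has 1 to 20 rows; each row shifts and turns the pose as measured when the row begins; what a row does not reach is not made up. The controller multiplies each number of a shift by 60 mm and each number of a turn by 8 degrees. A row lasts 1/8 s, in which the tool goes at most 62.5 mm and 10.7 degrees, less where a joint would pass 70% of its speed; a pose out of reach is approached as far as the arm can. A call with a number of a shift or a turn outside -1 to 1 is refused whole. A call with a gripper value outside its range is refused whole. The fingers move at their own pace and stop on an object; the grip force is fixed at half the most. Time passes only in rows, so rows that do not move let the fingers close. It gives the time, the measured TCP pose, the force and the opening at its end, in the units of the state.
- r.sense(): the state, without advancing time (a new reading comes with each control period).
- viewer.capture(name): name is "side" or "top"; returns (picture, depth): 420x560x3 uint8, red, green, blue; 420x560 float32, m along the optical axis (not along the pixel's ray), 0 where there is no reading.
- viewer.camera_params(name): a dict with "mtx" (3x3 intrinsics, pixels), "dist_coeffs" ([k1, k2, p1, p2, k3] as OpenCV has them; the pictures are not rectified), "pose" (4x4, takes a point from camera to world coordinates). Camera axes: x right, y down, z forward; pixel columns grow to the right and rows downward; lengths in m; the calibration is good to about 2 mm. A picture is of the moment at which its call begins. camera_params takes no time and is no camera call.
- r.finish_job(): hands the job in, once; it reports no verdict.
Trained networks look in the newest picture that a camera, given by its name, has taken for a name from the list of things; names that differ only in an ending like _2 or _b are one class to them, and where a whole thing is asked for, a point or a joint stands for the part that bears it (a point fixed in the world has none). Each returns a list of dicts, best first, with "conf" (0 to 1); they miss things now and then, are a little off and sometimes report something else, mostly with a low value. They report only what shows in the picture. A call takes as long as a camera call. They do not tell look-alikes from the thing itself.
- spotter.find_in(camera, name): "centre" ([column, row] in pixels, amid what is visible of it).
- spotter.trace(camera, name): "mask" (420x560 bool, what is visible of it) and "centre" ([column, row] in pixels, amid what is visible of it).
The state is a dict: "time_s": time; "joints": joint angles; "joint_velocities": joint speeds; "effort": joint torques, N m; "tcp_pos": TCP position; "ee_rot": TCP orientation; "wrist_force": force on the tool from outside, world axes, zero at the start; "moment": the same for the moment, N m; "gripper_width": opening from 0.0 (shut) to 1.0 (fully open).
Only numpy, scipy, OpenCV 4.12 (cv2) and the standard library are available. Lean on these libraries where they do the work, as an engineer would, in place of code of your own. Each camera call takes 0.05 s, during which the arm holds its last target.

### The job

Fasten the vial holder's blue forked foot to the aluminium clamp rail with the shorter, yellow-gripped T-head stud from the grey stand. Drop its head into the wide entry window of the rail, slide it along the slot all the way into the fork, then turn it a quarter turn so that its head and grip stand crosswise to the slot, and let go, leaving it upright on the slot floor. Leave the longer, red-gripped stud standing in the stand.

Things in the scene. Friction and masses are not known exactly. Their poses are not given: they have to be found in the camera images.
- stud_yellow: Stud to use, upright, 78 mm tall, 0.15 kg; origin under its centre, z up. Steel T head 22 (x) by 44 (y) mm, z 0-8; shank 8 mm across; washer 28 mm across, z 32.5-36.5; yellow grip bar 14 (x) by 44 (y) mm, z 38-78: pinch its upper half along x. Its foot stands 10 mm deep in a pocket of the grey 60 x 160 mm stand (18 mm high, fixed); lift straight up. The two studs may be swapped.
- stud_red: Spare stud that stays in the stand: same shape but an 18 mm longer shank (96 mm tall) and a red grip bar. Origin under its centre. It stands 90 mm from the yellow one along their y axes.
- rail_entry (a point): Centre of the entry window, on the slot floor, 6 mm above the worktop; y runs along the slot to the fork, z up. Fixed aluminium rail 72 mm wide, 205 long, 30 high. Window 32 (x) by 58 (y) mm, 24 deep: the head enters lengthwise. Then a corridor for the head, 32 mm wide, 16 high, under 8 mm thick lips that leave an 18 mm slot for the shank.
- rail_seat (a point): Locking place on the slot floor, 110 mm beyond rail_entry along y, same axes. Under the lips a pocket 60 (x) by 68 (y) mm round this point lets the head turn, either way. Blue forked foot on top, 24-30 mm above the slot floor, 18 mm fork open toward the entry; slot and fork stop the shank 6 mm past this point. White block with vials (tops 44 mm over worktop) begins 56 mm beyond.
Mind the look-alikes: they are no part of the job. There is more than one size of the stud_red; the job needs the smallest.

How it is judged (in metres and radians):
On the way, in this order (a step that is already met when the one before it is completed fails the run):
1. the yellow stud's head is down in the entry window, lengthwise in the slot (horizontal distance between stud_yellow and rail_entry below 0.02 m and z of stud_yellow in the frame of rail_entry below 0.012 m and angle between the y axis of stud_yellow and the y axis of rail_entry, either way round below 0.4 rad), for 0.1 s.
2. the stud has been slid along into the fork, its head still lengthwise (horizontal distance between stud_yellow and rail_seat below 0.018 m and z of stud_yellow in the frame of rail_seat below 0.012 m and angle between the y axis of stud_yellow and the y axis of rail_seat, either way round below 0.4 rad), for 0.1 s.
At the end, for the whole second after the job is handed in: The yellow stud stands released and at rest in the fork: within 18 mm of the locking place, underside within 6 mm of the slot floor, upright within 11 degrees, head crosswise to the slot within 20 degrees. The red stud stands upright in its pocket, moved less than 15 mm (horizontal distance between stud_yellow and rail_seat below 0.018 m and z of stud_yellow in the frame of rail_seat between -0.004 and 0.006 m and angle between the y axis of stud_yellow and the x axis of rail_seat, either way round below 0.35 rad and angle between each of stud_yellow, stud_red's own z axis and vertical below 0.2 rad and linear speed of stud_yellow below 0.02 m/s and distance of stud_red from where it was at the start of the episode below 0.015 m); the robot touches nothing.
It fails at once if the red stud is taken out of its pocket or knocked over (distance of stud_red from where it was at the start of the episode above 0.02 m or angle between stud_red's own z axis and vertical above 0.35 rad).
It also fails if it takes over 45 s, if anything falls off the work surface, if the arm or the gripper's body presses on something with over 40 N, if the wrist force passes 120 N, or if a joint passes its speed limit or range.

## Working session

There is one attempt and no reset: what is moved stays moved. The work goes in short steps, Python scripts to look and compute and a tool call to move; the robot and the scene stay as the last step left them, time stands still between calls to the robot, and variables do not carry over. Pictures are saved under pics/ and viewed, and the job is handed in when it is done.

Besides the shell and the picture viewer there is one more tool, called after "Call:" as a command line: name --argument value ..., lists and objects as JSON in quotes. move_arm: Moves the arm, as the interface text tells. Its arguments: {"type":"object","properties":{"series":{"type":"array","items":{"type":"array","items":{"type":"array","items":{"type":"number","minimum":-1,"maximum":1}}}}},"required":["series"]}

```bash
ls; mkdir -p pics
python3 - <<'E'
from station import r, viewer, spotter
import cv2,numpy as np
s=r.sense();print(s)
for n in("side","top"):
    p,d=viewer.capture(n);cv2.imwrite(f"pics/{n}0.png",p[:,:,::-1]);np.save(f"{n}_d.npy",d);np.save(f"{n}_p.npy",p)
    print(n,viewer.camera_params(n))
E
```

```text
pics
{'time_s': 0.0, 'joints': array([ 8.50610973e+01,  2.20917343e+01,  3.77094257e-01, -2.84065674e-02,
       -6.84112294e+01, -1.48167706e+01]), 'joint_velocities': array([ 0.06633844,  0.05834806, -0.00801853, -0.02660633,  0.07024891,
       -0.03693251]), 'effort': array([ 2.63851944e-04, -3.90663099e+01,  1.87394768e+01,  4.21958864e+00,
        1.08841815e-02, -1.86766033e-04]), 'tcp_pos': array([0.21107873, 0.58778231, 0.29113235]), 'ee_rot': array([[-6.48425478e-04, -3.38181339e-01, -9.41080741e-01],
       [-2.14894553e-03, -9.41078295e-01,  3.38181940e-01],
       [-9.99997481e-01,  2.24161704e-03, -1.16514132e-04]]), 'wrist_force': array([ 0.88808516, -0.24287515, -0.07509066]), 'moment': array([ 0.00148114, -0.0540307 , -0.00130593]), 'gripper_width': 1.0026609610713835}
side {'mtx': array([[447.23923512,   0.        , 285.38565442],
       [  0.        , 447.23923512, 210.36755621],
       [  0.        ,   0.        ,   1.        ]]), 'dist_coeffs': array([-0.14185899,  0.        ,  0.        ,  0.        ,  0.        ]), 'pose': array([[ 0.99919815,  0.03053201, -0.02590083,  0.56864388],
       [ 0.03928638, -0.62287924,  0.78133093, -0.90427695],
       [ 0.00772252, -0.78172197, -0.62357928,  0.70118688],
       [ 0.        ,  0.        ,  0.        ,  1.        ]])}
top {'mtx': array([[533.74550648,   0.        , 269.0192666 ],
       [  0.        , 533.74550648, 205.57454406],
       [  0.        ,   0.        ,   1.        ]]), 'dist_coeffs': array([-0.20992195,  0.        ,  0.        ,  0.        ,  0.        ]), 'pose': array([[-0.00850252, -0.98387914,  0.17863241,  0.29064845],
       [-0.999702  ,  0.01245148,  0.02099711, -0.07481193],
       [-0.02288285, -0.17840065, -0.98369181,  1.31212101],
       [ 0.        ,  0.        ,  0.        ,  1.        ]])}
```

View pics/side0.png

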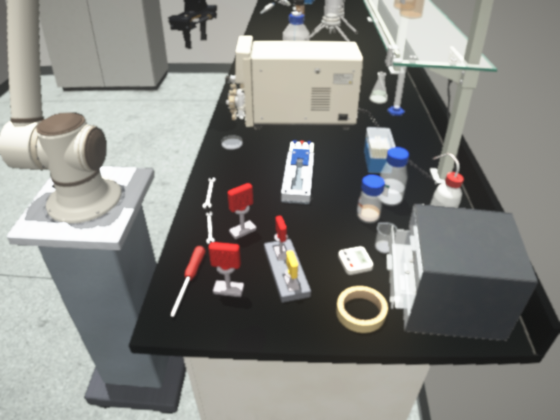

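View pics/top0.png

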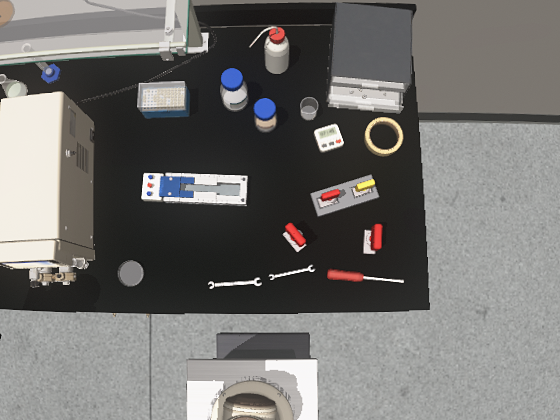

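The side view shows the stand at about (287,268), with red at (281,230) and yellow at (293,265). The rail is at (298,170), with its fork end away from the camera. In the top view yellow is at (365,186), red at (330,194), and the rail spans columns 143–247 at row 189. The two red studs standing alone are look-alikes. Next I'll zoom in and measure.

```bash
cat > h.py <<'E'
import numpy as np,cv2
from station import r,viewer,spotter
def cloud(n,d):
    c=viewer.camera_params(n);K=c["mtx"];D=c["dist_coeffs"];T=c["pose"]
    v,u=np.mgrid[:420,:560]
    uv=np.stack([u,v],-1).reshape(-1,1,2).astype(np.float64)
    q=cv2.undistortPoints(uv,K,D).reshape(420,560,2)
    P=np.concatenate([q*d[...,None],d[...,None]],-1)
    W=P@T[:3,:3].T+T[:3,3]; W[d<=0]=np.nan
    return W
def ray(n,u,v):
    c=viewer.camera_params(n);T=c["pose"]
    q=cv2.undistortPoints(np.array([[[u,v]]],float),c["mtx"],c["dist_coeffs"])[0,0]
    a=T[:3,:3]@np.array([q[0],q[1],1]);return T[:3,3],a/np.linalg.norm(a)
def onz(n,u,v,z):
    o,a=ray(n,u,v);return o+a*(z-o[2])/a[2]
def tri(ua,ub):
    o1,a=ray("side",*ua);o2,b=ray("top",*ub)
    t=np.linalg.lstsq(np.stack([a,-b],1),o2-o1,rcond=None)[0]
    p,q=o1+a*t[0],o2+b*t[1];return (p+q)/2,np.linalg.norm(p-q)
def proj(n,X):
    c=viewer.camera_params(n);T=np.linalg.inv(c["pose"])
    return cv2.projectPoints(np.array(X,float).reshape(-1,3),cv2.Rodrigues(T[:3,:3])[0],T[:3,3],c["mtx"],c["dist_coeffs"])[0].reshape(-1,2)
E
python3 - <<'E'
from h import *
np.set_printoptions(precision=4,suppress=True)
for n,boxes in(("side",[(255,205,325,305),(270,130,330,210)]),("top",[(300,165,390,225),(135,160,255,220)])):
    p=np.load(f"{n}_p.npy");d=np.load(f"{n}_d.npy");W=cloud(n,d)
    hsv=cv2.cvtColor(p,cv2.COLOR_RGB2HSV)
    x0,y0,x1,y1=boxes[0]
    for nm,m in(("yel",(abs(hsv[...,0].astype(int)-28)<6)&(hsv[...,1]>140)&(hsv[...,2]>100)),("red",((hsv[...,0]<6)|(hsv[...,0]>174))&(hsv[...,1]>150)&(hsv[...,2]>80))):
        k=np.zeros_like(m);k[y0:y1,x0:x1]=m[y0:y1,x0:x1]
        P=W[k];P=P[~np.isnan(P[:,0])]
        zt=np.percentile(P[:,2],90);Q=P[P[:,2]>zt-.006]
        xy=Q[:,:2];cen=(xy.min(0)+xy.max(0))/2
        rc=cv2.minAreaRect(xy.astype(np.float32)*1000)
        print(n,nm,k.sum(),"ztop",zt,"mean",Q.mean(0),rc)
    for i,(a,b,c,e) in enumerate(boxes):
        im=cv2.resize(p[b:e,a:c],None,fx=6,fy=6,interpolation=cv2.INTER_CUBIC)
        cv2.imwrite(f"pics/{n}_c{i}.png",im[:600,:800,::-1])
E
```

```text
side yel 104 ztop 0.08060673560189013 mean [ 0.5613 -0.2932  0.0792] ((557.3516235351562, -286.1681823730469), (9.34635066986084, 36.10316848754883), 32.185630798339844)
side red 210 ztop 0.10326546421961658 mean [ 0.5357 -0.1961  0.1019] ((535.76708984375, -193.64991760253906), (13.670499801635742, 44.621925354003906), 17.093791961669922)
top yel 50 ztop 0.0872102830158007 mean [ 0.5632 -0.2769  0.0852] ((562.7745971679688, -277.380859375), (12.98685359954834, 42.09625244140625), 16.333415985107422)
top red 145 ztop 0.10656504686055919 mean [ 0.5317 -0.1972  0.1052] ((508.07843017578125, -241.28973388671875), (148.70855712890625, 36.04086685180664), 60.90675735473633)
```

View pics/side_c0.png

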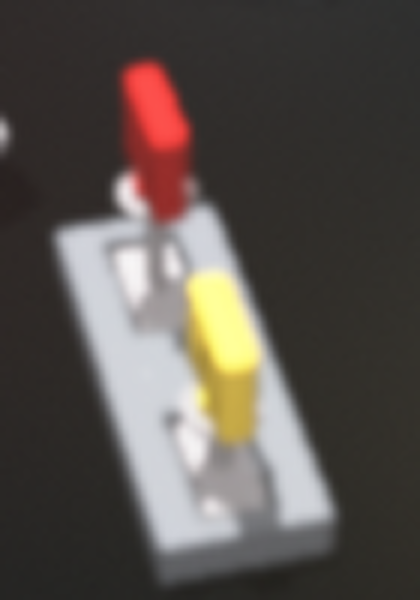

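View pics/side_c1.png

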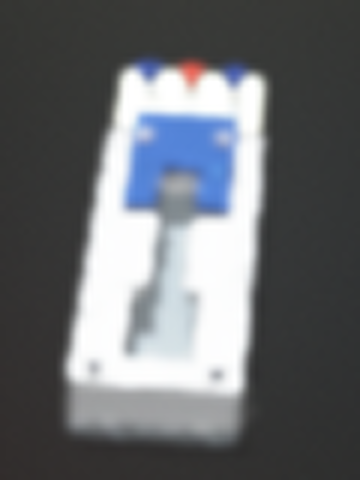

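View pics/top_c0.png

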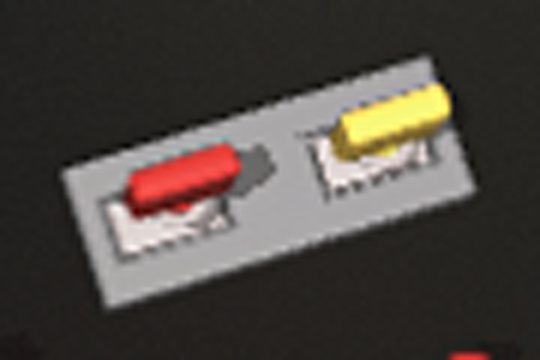

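View pics/top_c1.png

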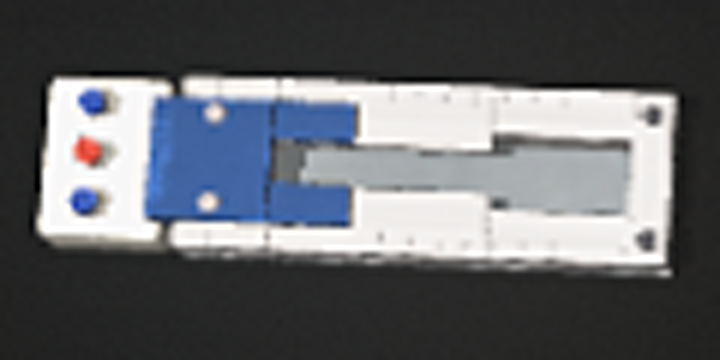

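```bash
cat > fit.py <<'E'
from h import *
from scipy.optimize import minimize
np.set_printoptions(precision=4,suppress=True)
def box(x,y,yaw,sx,sy,z0,z1):
    c,s=np.cos(yaw),np.sin(yaw)
    return np.array([[x+c*a*sx/2-s*b*sy/2,y+s*a*sx/2+c*b*sy/2,z] for a in(-1,1) for b in(-1,1) for z in(z0,z1)])
def soft(n,X,roi,S=6):
    x0,y0,x1,y1=roi
    q=(proj(n,X)-[x0,y0]+.5)*S
    h=cv2.convexHull(q.astype(np.float32)).astype(int)
    im=np.zeros(((y1-y0)*S,(x1-x0)*S),np.float32)
    cv2.fillConvexPoly(im,np.round(q[cv2.convexHull(q.astype(np.float32),returnPoints=False)[:,0]]*16).astype(np.int32),1.0,shift=4)
    return cv2.resize(im,(x1-x0,y1-y0),interpolation=cv2.INTER_AREA)
def fitobj(obs,model,p0,steps,views=("side","top")):
    def cost(p):
        return sum(((soft(n,model(p),obs[n][1])-obs[n][0])**2).sum() for n in views)
    sim=np.array([p0]+[np.array(p0)+np.eye(len(p0))[i]*steps[i] for i in range(len(p0))])
    o=minimize(cost,p0,method="Nelder-Mead",options=dict(initial_simplex=sim,xatol=1e-5,fatol=1e-3,maxiter=600))
    return o.x,o.fun
E
cat > run1.py <<'E'
from fit import *
P={n:np.load(f"{n}_p.npy").astype(float) for n in("side","top")}
roiY={"side":(280,235,310,290),"top":(350,172,384,200)}
roiR={"side":(270,210,294,244),"top":(316,184,345,206)}
for nm,roi,h,ch in(("yel",roiY,.086,1),("red",roiR,.104,0)):
    obs={}
    for n in P:
        x0,y0,x1,y1=roi[n];c=P[n][y0:y1,x0:x1]
        if nm=="yel": f=(np.minimum(c[...,0],c[...,1])-c[...,2])/np.maximum(c[...,0],60)
        else: f=(c[...,0]-np.maximum(c[...,1],c[...,2]))/np.maximum(c[...,0],60)
        obs[n]=(np.clip(f/.5,0,1),roi[n])
        print(nm,n,obs[n][0].sum())
    x0=(.562,-.28,-.28) if nm=="yel" else(.536,-.195,-.28)
    for v in(("side","top"),("side",),("top",)):
        print(nm,v,fitobj(obs,lambda p:box(p[0],p[1],p[2],.014,.044,h-.04,h),x0,(.006,.006,.1),v))
    # free height
    print(nm,"freez",fitobj(obs,lambda p:box(p[0],p[1],p[2],.014,.044,p[3]-.04,p[3]),x0+(h,),(.006,.006,.1,.005)))
E
python3 run1.py
```

```text
yel side 304.1724381049644
yel top 199.57220580614995
yel ('side', 'top') (array([ 0.5619, -0.277 ,  0.2617]), np.float64(68.48487900575296))
yel ('side',) (array([ 0.5608, -0.2779,  0.2158]), np.float64(30.223649996569403))
yel ('top',) (array([ 0.5638, -0.2775,  0.3274]), np.float64(15.91701812727477))
yel freez (array([ 0.5619, -0.2773,  0.2563,  0.0854]), np.float64(68.3305802504953))
red side 340.3228202869926
red top 180.21440348321607
red ('side', 'top') (array([ 0.5358, -0.1901,  0.3358]), np.float64(41.59295172844975))
red ('side',) (array([ 0.536 , -0.19  , -0.0981]), np.float64(92.52820204518696))
red ('top',) (array([ 0.5371, -0.1913,  0.3104]), np.float64(10.897217511783207))
red freez (array([ 0.5362, -0.191 , -0.0077,  0.1039]), np.float64(142.42529808668098))
```

Run:
```python
from fit import *
def c2p(x,y,x0,y0): return (x+.5)/6-.5+x0,(y+.5)/6-.5+y0
top=dict(stand=([(62,172),(430,55),(475,190),(108,308)],300,165,.018),rail=([(183,76),(678,95),(668,265),(170,248)],135,160,.030),
 slotEndTop=([(628,140),(628,212),(492,136),(490,210),(350,148),(352,186)],135,160,.030),
 floorEnd=([(628,150),(628,212)],135,160,.006),fork=([(152,97),(357,103),(352,226),(147,220),(275,140),(275,185),(355,145),(352,188)],135,160,.036))
side=dict(stand=([(52,230),(215,205),(338,520),(157,552)],255,205,.018),rail=([(68,380),(243,388)],270,130,.030),win=([(122,355),(197,358),(135,290),(197,295)],270,130,.030),fork=([(127,210),(235,213),(163,170),(203,170),(135,113),(235,120)],270,130,.036))
for n,D in(("top",top),("side",side)):
    for k,(pts,a,b,z) in D.items():
        print(n,k);print(np.array([onz(n,*c2p(x,y,a,b),z)[:2] for x,y in pts]))
```

```text
top stand
[[ 0.5554 -0.1487]
 [ 0.6033 -0.3037]
 [ 0.5457 -0.3199]
 [ 0.4983 -0.1662]]
top rail
[[0.6116 0.2121]
 [0.5999 0.0049]
 [0.5287 0.0091]
 [0.5385 0.2155]]
top slotEndTop
[[0.5812 0.0255]
 [0.551  0.0255]
 [0.5837 0.0818]
 [0.5526 0.0823]
 [0.5796 0.1408]
 [0.5635 0.1397]]
top floorEnd
[[0.5824 0.0274]
 [0.5559 0.0273]]
top fork
[[0.6013 0.2237]
 [0.5972 0.1373]
 [0.5455 0.1384]
 [0.5493 0.2241]
 [0.5821 0.1712]
 [0.5632 0.1708]
 [0.5795 0.1378]
 [0.5614 0.1387]]
side stand
[[ 0.4952 -0.1678]
 [ 0.5557 -0.151 ]
 [ 0.6017 -0.3058]
 [ 0.5419 -0.3224]]
side rail
[[0.5267 0.0069]
 [0.6005 0.0049]]
side win
[[0.5489 0.0261]
 [0.5809 0.0255]
 [0.5531 0.0754]
 [0.5805 0.0729]]
side fork
[[0.5478 0.131 ]
 [0.5971 0.1311]
 [0.5636 0.1664]
 [0.5823 0.1674]
 [0.5491 0.2177]
 [0.5974 0.2138]]
```

Run:
```python
from fit import *
W=np.concatenate([cloud(n,np.load(f"{n}_d.npy")).reshape(-1,3) for n in("side","top")]);W=W[~np.isnan(W[:,0])]
a=np.array([.211,.588]);b=np.array([.562,-.278]);L=np.linalg.norm(b-a);u=(b-a)/L
q=W[:,:2]-a;t=q@u;s=q[:,0]*u[1]-q[:,1]*u[0]
for k in np.arange(-.1,L+.15,.05):
    m=(t>=k)&(t<k+.05)&(abs(s)<.13)&(W[:,2]<.6)
    print(round(k,2),m.sum(),W[m,2].max() if m.any() else None)
m=(W[:,0]>.2)&(W[:,0]<.75)&(W[:,1]>.2)&(W[:,1]<.75)&(W[:,2]>.05)&(W[:,2]<.6)
print(np.percentile(W[m],[1,5,50,95,99],axis=0))
```

```text
-0.1 606 0.3326476046351472
-0.05 1260 0.3692078873577399
0.0 1547 0.3724631385963958
0.05 1387 0.3362778404015541
0.1 1767 0.3305879028276879
0.15 2125 0.26811070971724793
0.2 3147 0.26727335240368544
0.25 3524 0.2637588946657061
0.3 2227 0.01744194936196153
0.35 2491 0.015217136816269461
0.4 2720 0.00804260773497667
0.45 2958 0.009393996062414756
0.5 3064 0.03285151785887397
0.55 2936 0.03664790890494851
0.6 2944 0.036269059171206486
0.65 3507 0.03674277774101009
0.7 4054 0.13273836041395026
0.75 3129 0.11380754523209813
0.8 3977 0.10835990336363288
0.85 6605 0.12966881851866718
0.9 7223 0.13153397815327117
0.95 4474 0.08954598556431903
1.0 4816 0.03153317060289762
1.05 4609 0.03194646312702831
[[0.2197 0.3883 0.0548]
 [0.348  0.3916 0.0733]
 [0.5392 0.4118 0.2373]
 [0.7268 0.5446 0.262 ]
 [0.7442 0.7262 0.3316]]
```

Call:
move_arm --series '[[[0, 0, 0, 0, 0, 1, 1], [0, 0, 0, 0, 0, 1, 1], [0, 0, 0, 0, 0, 0, 1], [0, 0, -0.4, 0.39, -0.96, 0, 1], [0, 0, -0.5, 0.39, -0.96, 0, 1], [0, 0, -0.5, 0.39, -0.96, 0, 1], [0, 0, -0.5, 0.39, -0.96, 0, 1], [0, 0, -0.5, 0.39, -0.96, 0, 1], [0, 0, -0.5, 0.39, -0.96, 0, 1], [0, 0, -0.5, 0.39, -0.96, 0, 1], [0, 0, -0.5, 0.39, -0.96, 0, 1], [0, 0, -0.5, 0.39, -0.96, 0, 1], [0, 0, -0.5, 0.39, -0.96, -0.5, 1], [0, 0, -0.5, 0.39, -0.96, -0.5, 1], [0, 0, -0.5, 0.39, -0.96, -0.5, 1], [0, 0, -0.5, 0.39, -0.96, -0.5, 1], [0, 0, 0, 0, 0, 0, 1]]]'

```text
time_s: 2.22
tcp_pos: [0.4982, -0.1484, 0.2867]
ee_rot: [[-0.028, -0.954, -0.299], [-0.005, -0.299, 0.954], [-1.0, 0.029, 0.004]]
wrist_force: [-0.3, 0.6, -1.1]
gripper_width: 1.002
```

Call:
move_arm --series '[[[0.04, -0.2, -0.06, 0.36, -0.72, 0, 1], [0, 0, 0, 0.36, -0.72, -0.3, 1], [0, 0, 0, 0.36, -0.72, -0.3, 1], [0, 0, 0, 0, 0, 0, 1], [0, 0, 0, 0, 0, 0, 1]]]'

```text
time_s: 2.85
tcp_pos: [0.5636, -0.2784, 0.2477]
ee_rot: [[-0.003, -0.955, -0.295], [0.003, -0.295, 0.955], [-1.0, 0.002, 0.003]]
wrist_force: [0.4, -0.3, 0.1]
gripper_width: 1.001
```

```bash
cat > snap.py <<'E'
import sys
from h import *
np.set_printoptions(precision=4,suppress=True)
t=sys.argv[1]
s=r.sense();print(s["time_s"],s["tcp_pos"],s["ee_rot"].tolist(),s["wrist_force"],s["gripper_width"])
a=[]
for n,c in(("side",eval(sys.argv[2])),("top",eval(sys.argv[3]))):
    p,d=viewer.capture(n);np.save(f"{n}_{t}.npy",p);x0,y0,x1,y1=c
    im=p[y0:y1,x0:x1,::-1];f=560/im.shape[0];f=min(f,395/im.shape[1]);im=cv2.resize(im,None,fx=f,fy=f,interpolation=cv2.INTER_CUBIC);print(n,f)
    o=np.zeros((570,400,3),np.uint8);o[:im.shape[0],:im.shape[1]]=im[:570,:400];a.append(o)
cv2.imwrite(f"pics/{t}.png",np.hstack(a))
E
python3 snap.py a1 "(240,150,350,310)" "(290,120,400,240)"
```

```text
2.85 [ 0.5636 -0.2784  0.2477] [[-0.0025346806554282612, -0.9554789437538507, -0.2950484086332292], [0.0027551252597922634, -0.2950549090944355, 0.9554763261871418], [-0.9999929923148352, 0.0016089320372192886, 0.0033803341435066814]] [ 0.382  -0.2824  0.0551] 1.0009913823342111
side 3.5
top 3.590909090909091
```

View pics/a1.png

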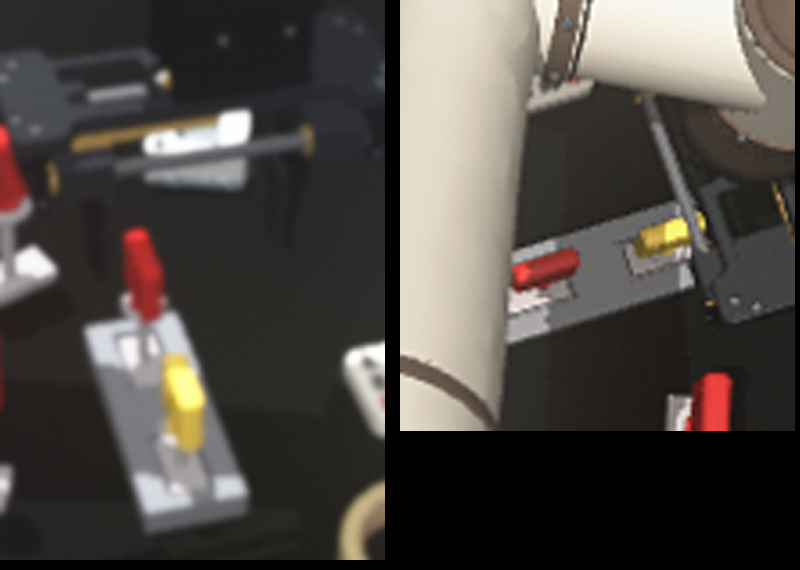

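Pre-grasp view: the jaws straddle the yellow bar (left panel (183,400)) and the red stud is clear of them. I'll check the neighbouring look-alike's clearance before going down.

Run:
```python
from fit import *
for n in("side","top"):
    W=cloud(n,np.load(f"{n}_d.npy")).reshape(-1,3);W=W[~np.isnan(W[:,0])]
    q=W[:,:2]-[.5625,-.278];c,s=np.cos(.295),np.sin(.295)
    a=q@[c,s];b=q@[-s,c]
    m=(abs(a)<.2)&(abs(b)<.2)&(W[:,2]>.09);
    for lo in np.arange(-.2,.2,.02):
        k=m&(a>=lo)&(a<lo+.02)
        if k.any(): print(n,round(lo,2),k.sum(),"b",b[k].min().round(3),b[k].max().round(3),"z",W[k,2].max().round(3))
```

```text
side -0.16 185 b 0.015 0.036 z 0.127
side -0.14 215 b 0.007 0.032 z 0.128
side -0.12 184 b 0.003 0.025 z 0.128
side -0.1 128 b 0.176 0.198 z 0.127
side -0.08 141 b 0.181 0.198 z 0.129
side -0.06 119 b 0.189 0.2 z 0.127
side -0.04 5 b 0.198 0.199 z 0.122
side -0.02 87 b 0.066 0.111 z 0.105
side -0.0 43 b 0.066 0.109 z 0.105
side 0.14 48 b -0.152 -0.119 z 0.108
side 0.16 181 b -0.168 -0.049 z 0.164
side 0.18 819 b -0.177 -0.026 z 0.168
top -0.16 70 b 0.022 0.04 z 0.132
top -0.14 92 b 0.012 0.037 z 0.131
top -0.12 85 b 0.007 0.029 z 0.132
top -0.1 52 b 0.019 0.2 z 0.13
top -0.08 50 b 0.184 0.2 z 0.133
top -0.06 23 b 0.192 0.2 z 0.13
top -0.02 62 b -0.013 0.113 z 0.107
top -0.0 72 b -0.009 0.113 z 0.109
top 0.14 43 b -0.149 -0.122 z 0.112
top 0.16 117 b -0.163 -0.055 z 0.125
top 0.18 389 b -0.169 -0.03 z 0.173
```

Call:
move_arm --series '[[[0, 0, 0, -0.02, 0, -0.48, 1], [0, 0, 0, 0, 0, -0.48, 1], [0, 0, 0, 0, 0, -0.48, 1], [0, 0, 0, 0, 0, -0.3, 1], [0, 0, 0, 0, 0, 0, 1]]]'

```text
time_s: 3.58
tcp_pos: [0.5627, -0.2717, 0.1484]
ee_rot: [[0.009, -0.953, -0.304], [0.0, -0.304, 0.953], [-1.0, -0.009, -0.002]]
wrist_force: [-0.6, 0.1, 0.3]
gripper_width: 0.998
```

Call:
move_arm --series '[[[0, 0.06, -0.08, 0, -0.1, -0.05, 1], [0, 0, 0, 0, 0, -0.2, 1], [0, 0, 0, 0, 0, 0, 1]]]'

```text
time_s: 3.95
tcp_pos: [0.5641, -0.2774, 0.1361]
ee_rot: [[0.005, -0.956, -0.295], [-0.001, -0.295, 0.956], [-1.0, -0.005, -0.003]]
wrist_force: [-0.6, 0.2, 0.4]
gripper_width: 0.999
```

Call:
move_arm --series '[[[0, 0, 0, -0.02, 0, -0.09, 1], [0, 0, 0, 0, 0, 0, 1], [0, 0, 0, 0, 0, 0, 0], [0, 0, 0, 0, 0, 0, 0], [0, 0, 0, 0, 0, 0, 0], [0, 0, 0, 0, 0, 0, 0], [0, 0, 0, 0, 0, 0, 0], [0, 0, 0, 0, 0, 0, 0]]]'

```text
time_s: 4.95
tcp_pos: [0.5633, -0.2777, 0.1312]
ee_rot: [[0.007, -0.956, -0.295], [-0.002, -0.295, 0.956], [-1.0, -0.006, -0.004]]
wrist_force: [-0.3, -0.2, -0.1]
gripper_width: 0.401
```

```bash
python3 snap.py a2 "(240,150,350,310)" "(290,120,400,240)"
```

```text
4.95 [ 0.5633 -0.2777  0.1312] [[0.007060181936270943, -0.9555727193686092, -0.2946708873124516], [-0.0017337479060927602, -0.29468948613129, 0.9555914926797299], [-0.9999735736254358, -0.006235764761207143, -0.003737283588117795]] [-0.2703 -0.2335 -0.0898] 0.4009880914383296
side 3.5
top 3.590909090909091
```

View pics/a2.png

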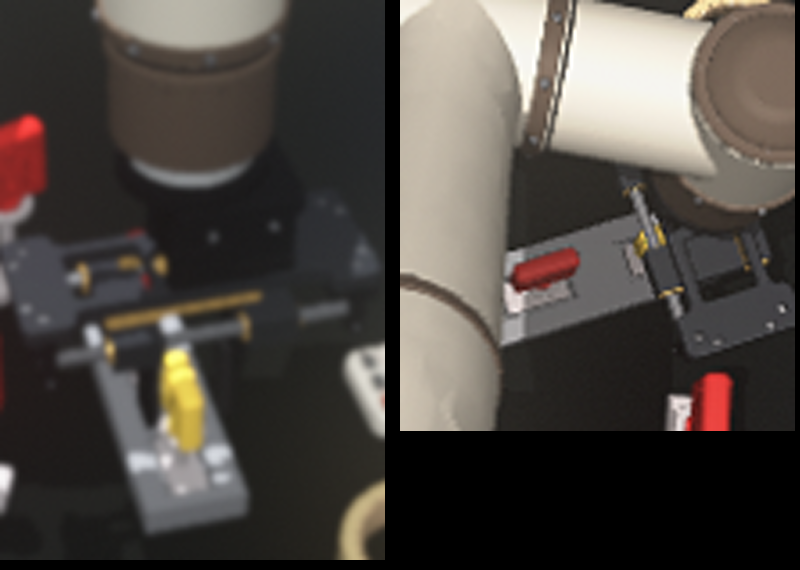

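Gripper closing (opening 0.40), bar between the fingers, no contact force so far. Keep closing.

Call:
move_arm --series '[[[0, 0, 0, 0, 0, 0, 0], [0, 0, 0, 0, 0, 0, 0], [0, 0, 0, 0, 0, 0, 0], [0, 0, 0, 0, 0, 0, 0], [0, 0, 0, 0, 0, 0, 0], [0, 0, 0, 0, 0, 0, 0]]]'

```text
time_s: 5.8
tcp_pos: [0.5631, -0.2777, 0.131]
ee_rot: [[0.007, -0.956, -0.295], [-0.002, -0.295, 0.956], [-1.0, -0.006, -0.003]]
wrist_force: [1.1, -0.7, 0.2]
gripper_width: 0.163
```

Call:
move_arm --series '[[[0, 0, 0, 0, 0, 0.15, 0], [0, 0, 0, 0, 0, 0.15, 0], [0, 0, 0, 0, 0, 0.3, 0], [0, 0, 0, 0, 0, 0.5, 0], [0, 0, 0, 0, 0, 0.5, 0], [0, 0, 0, 0, 0, 0.5, 0], [0, 0, 0, 0, 0, 0.5, 0], [0, 0, 0, 0, 0, 0, 0]]]'

```text
time_s: 6.8
tcp_pos: [0.5613, -0.277, 0.2944]
ee_rot: [[0.007, -0.956, -0.294], [-0.0, -0.294, 0.956], [-1.0, -0.006, -0.002]]
wrist_force: [-0.3, -0.1, -2.4]
gripper_width: 0.16
```

```bash
python3 snap.py a3 "(240,120,350,310)" "(290,120,400,240)"
```

```text
6.8 [ 0.5613 -0.277   0.2944] [[0.00666834851793415, -0.9558369949926282, -0.29382166722606734], [-0.0004675711014385761, -0.293831148351536, 0.9558572265959403], [-0.9999776570030495, -0.006236606599756356, -0.0024062902591773256]] [-0.2868 -0.0863 -2.3732] 0.1598728980208898
side 2.9473684210526314
top 3.590909090909091
```

View pics/a3.png

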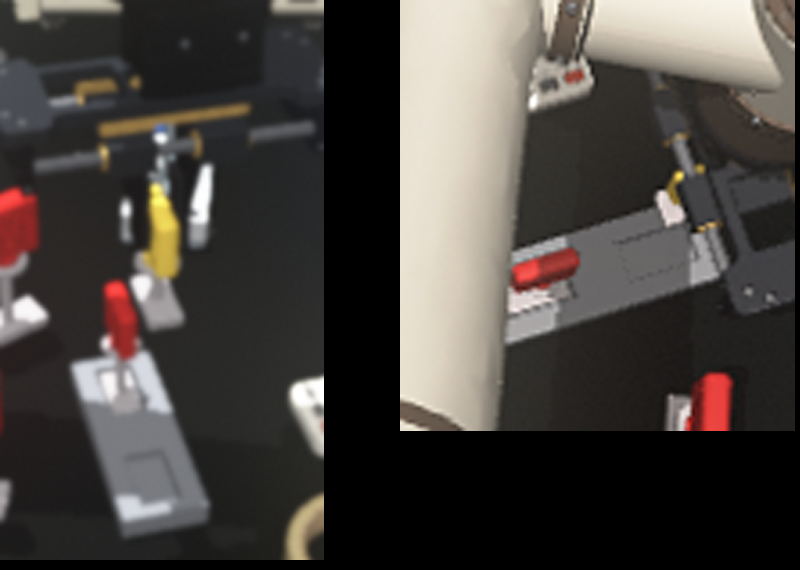

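Call:
move_arm --series '[[[0, 0, -0.3, 0.02, 0.5, 0, 0], [0, 0, -0.4, 0.02, 0.85, 0, 0], [0, 0, -0.4, 0.02, 0.85, 0, 0], [0, 0, -0.4, 0.02, 0.85, 0, 0], [0, 0, -0.4, 0.02, 0.85, 0, 0], [0, 0, -0.4, 0.02, 0.85, 0, 0], [0, 0, -0.2, 0, 0.5, 0, 0], [0, 0, 0, 0, 0, 0, 0], [0, 0, 0, 0, 0, 0, 0]]]'

```text
time_s: 8.02
tcp_pos: [0.5588, 0.0474, 0.2717]
ee_rot: [[-0.031, -0.997, 0.067], [0.006, 0.067, 0.998], [-0.999, 0.032, 0.004]]
wrist_force: [-0.3, 0.2, -1.8]
gripper_width: 0.163
```

Call:
move_arm --series '[[[-0.04, -0.22, 0.1, 0.14, 0.12, 0, 0], [0, 0, 0, 0, 0, -0.5, 0], [0, 0, 0, 0, 0, -0.5, 0], [0, 0, 0, 0, 0, -0.4, 0], [0, 0, 0, 0, 0, 0, 0], [0, 0, 0, 0, 0, 0, 0]]]'

```text
time_s: 8.78
tcp_pos: [0.57, 0.0509, 0.1861]
ee_rot: [[0.008, -0.998, 0.056], [-0.001, 0.056, 0.998], [-1.0, -0.008, -0.001]]
wrist_force: [-0.1, 0.5, -1.2]
gripper_width: 0.158
```

```bash
python3 snap.py a4 "(260,110,340,220)" "(130,130,260,230)"
```

```text
8.775 [0.57   0.0509 0.1861] [[0.007994181264606517, -0.998372520108013, 0.05646595575285707], [-0.0014449310067157527, 0.05645616819284774, 0.9984040330684602], [-0.9999670020757156, -0.008063012225954526, -0.0009912585685183221]] [-0.0538  0.5386 -1.2061] 0.15830950994531542
side 4.9375
top 3.0384615384615383
```

View pics/a4.png

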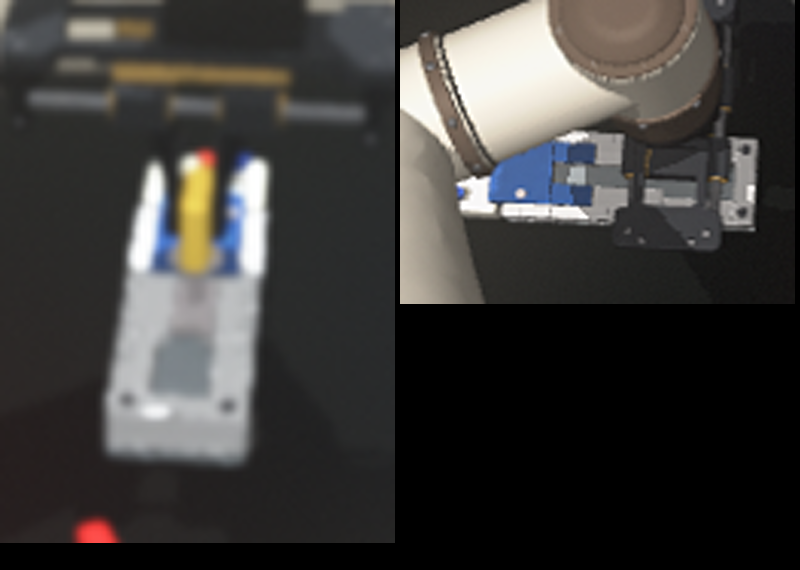

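The stud hangs over the window: yellow bar at left panel (197,215), window at (180,365). I'll measure the held stud.

Run:
```python
from fit import *
c=np.load("side_a4.npy").astype(float);roi=(290,137,310,168)
x0,y0,x1,y1=roi;k=c[y0:y1,x0:x1]
f=np.clip((np.minimum(k[...,0],k[...,1])-k[...,2])/np.maximum(k[...,0],60)/.5,0,1)
print(f.sum(), f.max(0).round(1))
rows,cols=np.where(f>.5);print(rows.min()+y0,rows.max()+y0,cols.min()+x0,cols.max()+x0)
print(fitobj({"side":(f,roi)},lambda p:box(p[0],p[1],-.054,.014,.044,p[2]-.04,p[2]),(.57,.051,.141),(.005,.005,.005),("side",)))
print(fitobj({"side":(f,roi)},lambda p:box(p[0],p[1],-.054,.014,.044,.101,.141),(.57,.051),(.005,.005),("side",)))
# predicted vs mask at TCP
print(proj("side",box(.57,.0509,-.054,.014,.044,.101,.141)))
```

```text
150.5043863186586 [0.1 0.1 0.1 0.  0.  0.5 0.9 1.  1.  1.  1.  1.  1.  0.8 0.3 0.  0.  0.
 0.  0. ]
143 164 295 303
(array([0.5704, 0.054 , 0.1392]), np.float64(12.138224865967643))
(array([0.5704, 0.0514]), np.float64(12.289608218125577))
[[295.5905 164.8421]
 [295.9431 150.9108]
 [296.8835 155.5417]
 [297.2505 141.8624]
 [301.2413 165.1699]
 [301.719  151.2346]
 [302.3613 155.8527]
 [302.8446 142.1694]]
```

Call:
move_arm --series '[[[0, 0.06, 0, -0.05, 0.05, 0, 0], [0, 0, 0, 0, 0, -0.1, 0], [0, 0, 0, 0, 0, -0.1, 0], [0, 0, 0, 0, 0, 0, 0]]]'

```text
time_s: 9.38
tcp_pos: [0.5672, 0.0546, 0.1754]
ee_rot: [[0.003, -0.998, 0.056], [0.0, 0.056, 0.998], [-1.0, -0.003, 0.0]]
wrist_force: [-0.4, 0.2, -1.1]
gripper_width: 0.16
```

Call:
move_arm --series '[[[0, 0, 0, 0, 0, -0.15, 0], [0, 0, 0, 0, 0, -0.15, 0], [0, 0, 0, 0, 0, -0.15, 0], [0, 0, 0, 0, 0, -0.1, 0], [0, 0, 0, 0, 0, 0, 0]]]'

```text
time_s: 10.0
tcp_pos: [0.5669, 0.0545, 0.1391]
ee_rot: [[0.001, -0.998, 0.056], [-0.0, 0.056, 0.998], [-1.0, -0.001, -0.0]]
wrist_force: [0.3, 0.8, -2.1]
gripper_width: 0.162
```

Call:
move_arm --series '[[[0, 0, 0, 0, 0, -0.07, 0], [0, 0, 0, 0, 0, -0.06, 0], [0, 0, 0, 0, 0, 0, 0], [0, 0, 0, 0, 0, 0, 0]]]'

```text
time_s: 10.5
tcp_pos: [0.5674, 0.0546, 0.1315]
ee_rot: [[0.003, -0.998, 0.056], [0.0, 0.056, 0.998], [-1.0, -0.003, 0.0]]
wrist_force: [-0.2, 0.7, -1.8]
gripper_width: 0.16
```

```bash
python3 snap.py a5 "(260,110,340,220)" "(130,130,260,230)"
```

```text
10.5 [0.5674 0.0546 0.1315] [[0.0025684673268815657, -0.9984227072141068, 0.05608476348211976], [1.4209049548933836e-05, 0.05608498491180598, 0.9984259983922422], [-0.9999967013814064, -0.002563627643996206, 0.0001582390889921762]] [-0.2133  0.7337 -1.8153] 0.15983131258209246
side 4.9375
top 3.0384615384615383
```

View pics/a5.png

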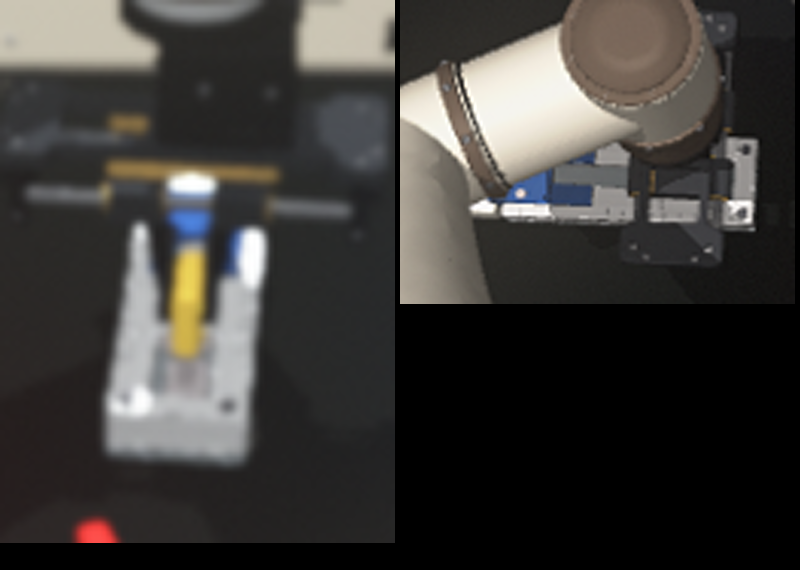

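The head sits in the window (bar at (187,310), head at about (187,378)) with no contact force. Now sliding along the slot.

Call:
move_arm --series '[[[0, 0, 0, 0.005, 0.1, 0, 0], [0, 0, 0, 0.01, 0.15, 0, 0], [0, 0, 0, 0.01, 0.15, 0, 0], [0, 0, 0, 0.01, 0.15, 0, 0], [0, 0, 0, 0.01, 0.15, 0, 0], [0, 0, 0, 0, 0, 0, 0]]]'

```text
time_s: 11.35
tcp_pos: [0.5706, 0.1005, 0.1318]
ee_rot: [[0.004, -0.998, 0.055], [0.001, 0.055, 0.998], [-1.0, -0.004, 0.001]]
wrist_force: [0.3, 0.2, -2.5]
gripper_width: 0.158
```

Call:
move_arm --series '[[[0, 0, 0, 0, 0.15, 0, 0], [0, 0, 0, 0, 0.15, 0, 0], [0, 0, 0, 0.005, 0.15, 0, 0], [0, 0, 0, 0.005, 0.15, 0, 0], [0, 0, 0, 0.01, 0.15, 0, 0], [0, 0, 0, 0.005, 0.13, 0, 0], [0, 0, 0, 0, 0, 0, 0], [0, 0, 0, 0, 0, 0, 0]]]'

```text
time_s: 12.35
tcp_pos: [0.572, 0.157, 0.1317]
ee_rot: [[0.003, -0.998, 0.055], [0.0, 0.055, 0.998], [-1.0, -0.003, 0.0]]
wrist_force: [0.1, -0.3, -2.2]
gripper_width: 0.159
```

```bash
python3 snap.py a6 "(260,110,340,220)" "(130,130,260,230)"
```

```text
12.35 [0.572  0.157  0.1317] [[0.00325477668895769, -0.9984903114276571, 0.05483160050377444], [0.00026915988565565037, 0.054832763693108626, 0.998495516053393], [-0.99999466697661, -0.0032351214623574775, 0.0004472219391116126]] [ 0.0994 -0.2732 -2.2197] 0.15872117800324778
side 4.9375
top 3.0384615384615383
```

View pics/a6.png

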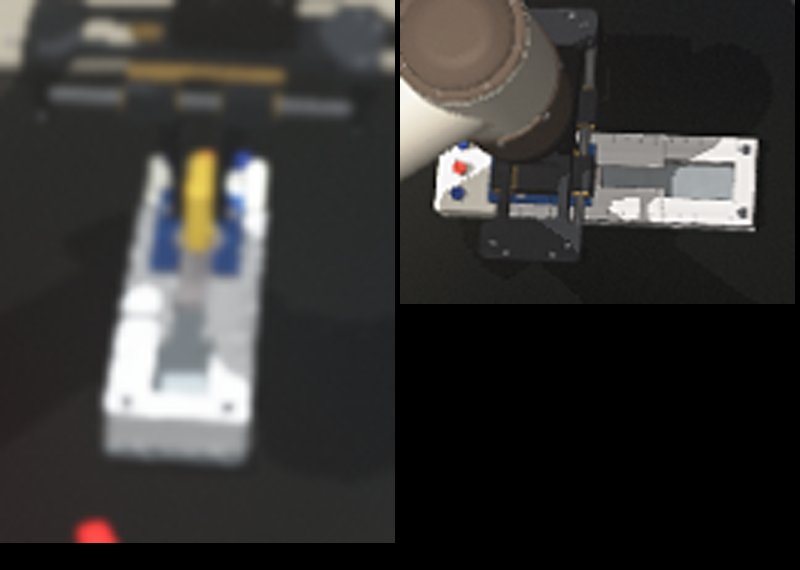

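Call:
move_arm --series '[[[0, 0, 0, 0, 0.05, 0, 0], [0, 0, 0, 0, 0.04, 0, 0], [0, 0, 0, 0, 0, 0, 0], [0, 0, 0, 0, 0, 0, 0]]]'

```text
time_s: 12.95
tcp_pos: [0.572, 0.1621, 0.1317]
ee_rot: [[0.003, -0.998, 0.056], [0.0, 0.056, 0.998], [-1.0, -0.003, 0.0]]
wrist_force: [0.5, -0.5, -1.0]
gripper_width: 0.158
```

Call:
move_arm --series '[[[0, 0, 0.4, 0, 0, 0, 0], [0, 0, 0.6, 0, 0, 0, 0], [0, 0, 0.6, 0, 0, 0, 0], [0, 0, 0.6, 0, 0, 0, 0], [0, 0, 0.6, 0, 0, 0, 0], [0, 0, 0, 0, 0, 0, 0]]]'

```text
time_s: 13.7
tcp_pos: [0.572, 0.1618, 0.1317]
ee_rot: [[0.003, -0.941, -0.34], [0.001, -0.34, 0.941], [-1.0, -0.003, 0.0]]
wrist_force: [0.1, 0.3, -1.8]
gripper_width: 0.155
```

Call:
move_arm --series '[[[0, 0, 0.7, 0, 0, 0, 0], [0, 0, 0.7, 0, 0, 0, 0], [0, 0, 0.7, 0, 0, 0, 0], [0, 0, 0.7, 0, 0, 0, 0], [0, 0, 0.7, 0, 0, 0, 0], [0, 0, 0.7, 0, 0, 0, 0], [0, 0, 0.7, 0, 0, 0, 0], [0, 0, 0.7, 0, 0, 0, 0], [0, 0, 0.7, 0, 0, 0, 0], [0, 0, 0.7, 0, 0, 0, 0], [0, 0, 0.7, 0, 0, 0, 0], [0, 0, 0.6, 0, 0, 0, 0], [0, 0, 0, 0, 0, 0, 0], [0, 0, 0, 0, 0, 0, 0]]]'

```text
time_s: 15.45
tcp_pos: [0.5717, 0.1612, 0.1316]
ee_rot: [[-0.001, -0.051, -0.999], [0.002, -0.999, 0.051], [-1.0, -0.002, 0.001]]
wrist_force: [-0.7, -0.3, -1.7]
gripper_width: 0.157
```

```bash
python3 snap.py a7 "(260,110,340,220)" "(130,130,260,230)"
```

```text
15.45 [0.5717 0.1612 0.1316] [[-0.0006820955607054149, -0.050910078287881085, -0.9987030082433757], [0.0023865670470561997, -0.998700479280252, 0.05090831939010636], [-0.9999969195169433, -0.002348747350610599, 0.0008027094785962678]] [-0.709  -0.3336 -1.7284] 0.15729279375366714
side 4.9375
top 3.0384615384615383
```

View pics/a7.png

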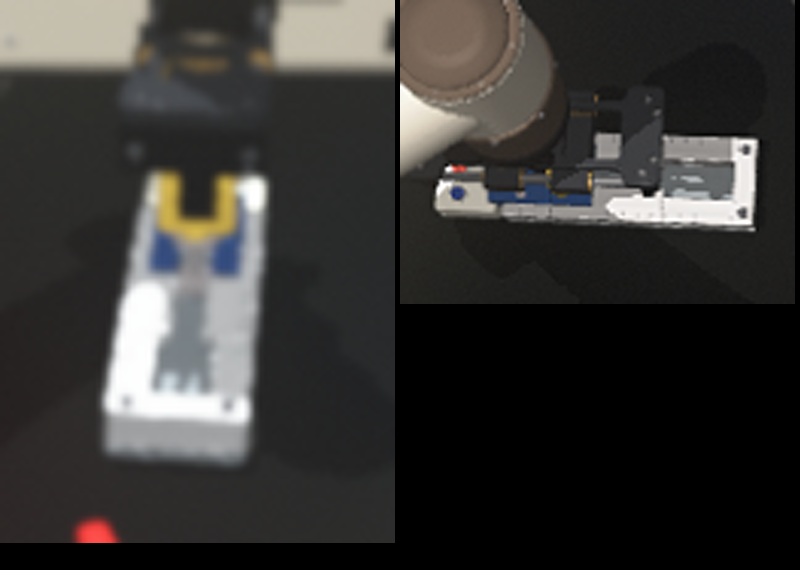

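The bar is now crosswise over the fork (left panel (197,205)), with the near finger at its middle. I'll lower it gently onto the slot floor.

Call:
move_arm --series '[[[0, 0, 0, 0, 0, -0.02, 0], [0, 0, 0, 0, 0, -0.015, 0], [0, 0, 0, 0, 0, 0, 0]]]'

```text
time_s: 15.92
tcp_pos: [0.5717, 0.1612, 0.1293]
ee_rot: [[-0.001, -0.051, -0.999], [0.002, -0.999, 0.051], [-1.0, -0.002, 0.001]]
wrist_force: [-0.1, 0.6, -2.2]
gripper_width: 0.159
```

Call:
move_arm --series '[[[0, 0, 0, 0, 0, -0.015, 0], [0, 0, 0, 0, 0, 0, 0], [0, 0, 0, 0, 0, 0, 0]]]'

```text
time_s: 16.3
tcp_pos: [0.5718, 0.1613, 0.1291]
ee_rot: [[-0.0, -0.051, -0.999], [0.002, -0.999, 0.051], [-1.0, -0.002, 0.0]]
wrist_force: [-0.3, 0.5, -0.0]
gripper_width: 0.158
```

Call:
move_arm --series '[[[0, 0, 0, 0, 0, 0, 0.6], [0, 0, 0, 0, 0, 0, 0.6], [0, 0, 0, 0, 0, 0, 0.6], [0, 0, 0, 0, 0, 0, 0.6], [0, 0, 0, 0, 0, 0, 0.6], [0, 0, 0, 0, 0, 0, 0.6], [0, 0, 0, 0, 0, 0, 0.6]]]'

```text
time_s: 17.18
tcp_pos: [0.5726, 0.1616, 0.1297]
ee_rot: [[0.002, -0.051, -0.999], [0.003, -0.999, 0.051], [-1.0, -0.003, -0.002]]
wrist_force: [0.2, -0.4, -0.1]
gripper_width: 0.598
```

Now straight up, then aside for a clear view.

Call:
move_arm --series '[[[0, 0, 0, 0, 0, 0.3, 0.6], [0, 0, 0, 0, 0, 0.5, 0.6], [0, 0, 0, 0, 0, 0.7, 0.6], [0, 0, 0, 0, 0, 0.7, 0.6], [0, 0, 0, 0, 0, 0.7, 0.6], [0, 0, 0, 0, 0, 0.7, 0.6], [0, 0, 0, -0.5, -0.6, 0, 0.6], [0, 0, 0, -0.6, -0.6, 0, 0.6], [0, 0, 0, -0.6, -0.6, 0, 0.6], [0, 0, 0, 0, 0, 0, 0.6], [0, 0, 0, 0, 0, 0, 0.6]]]'

```text
time_s: 18.55
tcp_pos: [0.4659, 0.0501, 0.3523]
ee_rot: [[0.003, -0.051, -0.999], [0.003, -0.999, 0.051], [-1.0, -0.003, -0.003]]
wrist_force: [0.0, 0.3, 1.0]
gripper_width: 0.594
```

```bash
python3 snap.py a8 "(260,110,340,220)" "(130,130,260,230)"
python3 - <<'E'
import numpy as np,cv2
cv2.imwrite("pics/full.png",np.hstack([np.load("side_a8.npy")[:,150:450],np.load("top_a8.npy")[:,100:450]])[:,:,::-1])
E
```

```text
18.55 [0.4659 0.0501 0.3523] [[0.0026755714204115912, -0.0505012409520957, -0.9987204143201803], [0.002843817013074836, -0.9987195663171863, 0.050508816656179706], [-0.99999237698213, -0.0029753180518729224, -0.0025285292404431097]] [0.0384 0.336  1.0407] 0.5944998276142202
side 4.9375
top 3.0384615384615383
```

View pics/a8.png

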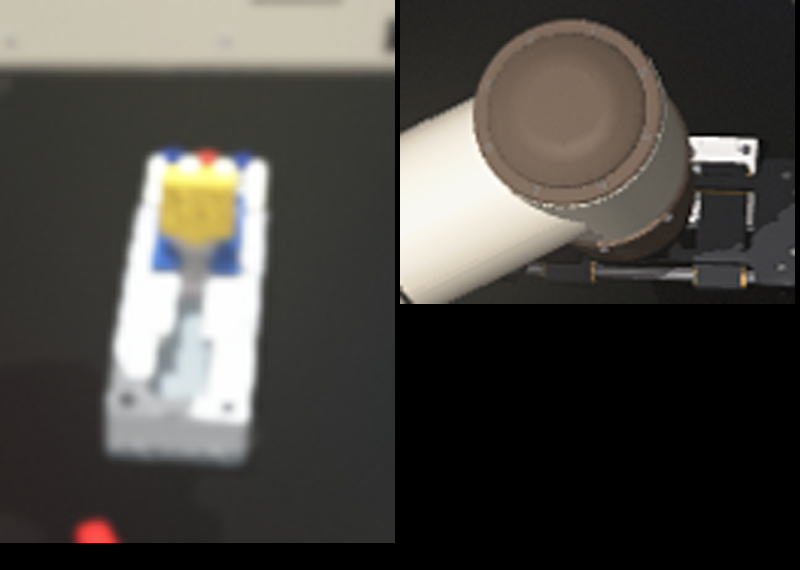

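View pics/full.png

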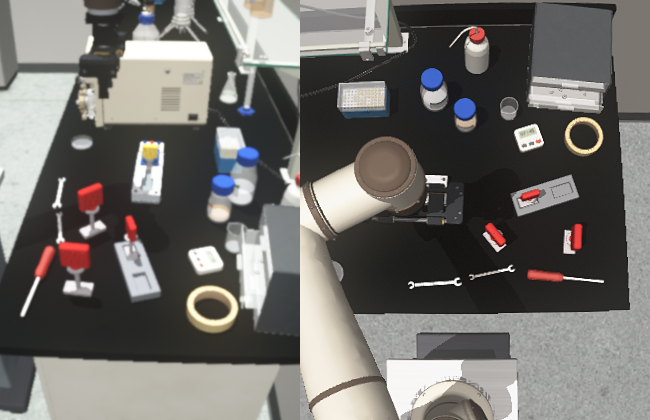

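The yellow stud stands crosswise in the fork (left (197,205)) and red stands in the stand. The arm hides the top view, so I'll move it aside for a final measurement.

Call:
move_arm --series '[[[0, 0, 0, -0.1, -0.8, 0.3, 0.6], [0, 0, 0, -0.1, -0.8, 0.3, 0.6], [0, 0, 0, -0.1, -0.8, 0, 0.6], [0, 0, 0, 0, -0.8, 0, 0.6], [0, 0, 0, 0, -0.6, 0, 0.6], [0, 0, 0, 0, 0, 0, 0.6], [0, 0, 0, 0, 0, 0, 0.6]]]'

```text
time_s: 19.52
tcp_pos: [0.4545, -0.1803, 0.386]
ee_rot: [[-0.003, -0.042, -0.999], [0.001, -0.999, 0.042], [-1.0, -0.001, 0.003]]
wrist_force: [-0.0, 0.8, 1.3]
gripper_width: 0.602
```

```bash
python3 snap.py a9 "(260,110,340,220)" "(130,130,260,230)"
python3 - <<'E'
from fit import *
P={n:np.load(f"{n}_a9.npy").astype(float) for n in("side","top")}
roi={"side":(285,138,315,170),"top":(165,172,195,205)}
obs={}
for n in P:
    x0,y0,x1,y1=roi[n];c=P[n][y0:y1,x0:x1]
    obs[n]=(np.clip((np.minimum(c[...,0],c[...,1])-c[...,2])/np.maximum(c[...,0],60)/.5,0,1),roi[n]);print(n,obs[n][0].sum())
for v in(("side","top"),("side",),("top",)):
    print(v,fitobj(obs,lambda p:box(p[0],p[1],p[2],.014,.044,.044,.084),(.572,.161,1.52),(.005,.005,.1),v))
print("freez",fitobj(obs,lambda p:box(p[0],p[1],p[2],.014,.044,p[3]-.04,p[3]),(.572,.161,1.52,.084),(.005,.005,.1,.005)))
a,b=np.load("side_p.npy")[205:260,268:292].astype(float),P["side"][205:260,268:292]
f=lambda c:np.array(np.where(c[...,0]-np.maximum(c[...,1],c[...,2])>70)).mean(1)
print("red px shift",f(a),f(b))
E
```

```text
19.525 [ 0.4545 -0.1803  0.386 ] [[-0.002658950522492579, -0.04240281697604682, -0.9990970578950849], [0.0012244409927027204, -0.9990999788246347, 0.04239968227321544], [-0.9999957153540082, -0.001110596736041538, 0.0027084771580296483]] [-0.0469  0.7823  1.3274] 0.6020307432364826
side 4.9375
top 3.0384615384615383
side 215.1243132375252
top 181.7151966177448
('side', 'top') (array([0.5717, 0.1609, 1.5918]), np.float64(62.94122151605225))
('side',) (array([0.5714, 0.1606, 1.5631]), np.float64(36.07225070121177))
('top',) (array([0.5727, 0.161 , 1.578 ]), np.float64(24.921008272609438))
freez (array([0.5718, 0.1612, 1.5773, 0.0835]), np.float64(62.44203131379924))
red px shift [22.2582 12.5728] [23.1282 12.7077]
```

View pics/a9.png

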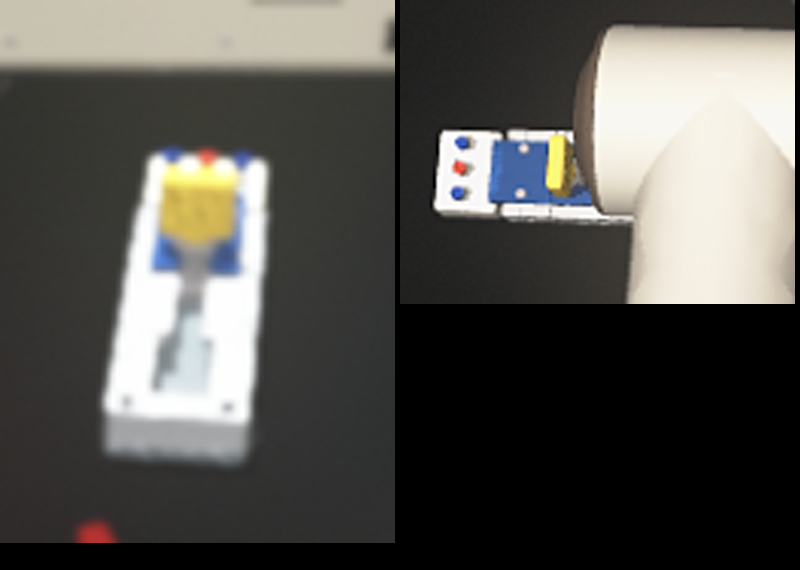

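```bash
python3 -c "
from station import r
print(r.finish_job())"
```

```text
the job is handed in; nothing more can be done
None
```

I fastened the foot with the yellow stud and handed the job in at about 19.5 s; `finish_job()` gives no verdict. I lifted the stud from the stand and lowered its head lengthwise into the entry window. I then slid it about 107 mm into the fork, turned it a quarter turn, set it on the slot floor and let go. The wrist force stayed below about 3 N at every reading.

Last checks, with the gripper clear of everything:
- **Position:** both cameras put the yellow stud at about (0.572, 0.161), roughly 2–4 mm short of my estimate of the locking place. That estimate is uncertain, because the window edge put it at y ≈ 0.164 and the fork end at about 0.159. Both are well within the 18 mm limit.
- **Height:** the top of the grip measured 83.5 mm, against 84 mm expected when it stands on the slot floor.
- **Angle:** the head stands crosswise to within about 4°, and it looks upright in the pictures. I did not measure the tilt separately.
- **Red stud:** it still stands in its pocket. Its red area moved less than 1 pixel in the side view, probably from changed shadows.

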